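Crank down the jack leg of the decorating stand

TASK

The decorating stand's jack leg is wound up off the table. Turn the small crank with the blue knob clockwise (seen from above) until the black rubber foot under it stands firmly on the green steel pad and the crank grows clearly stiffer, then stop there without forcing it further, and let go. Do not shift the cup that stands on the stand's wheel.

Things in the scene. Friction and masses are not known exactly. Their poses are not given: they have to be found in the camera images.
- crank_knob (a point): Middle of the blue upright knob at the end of the crank arm: a waisted round grip 24 to 26 mm thick, 42 mm tall, its axis upright. It spins freely on its pin, so it can be held with the hand's orientation unchanged while it goes round a level circle of 50 mm radius about crank_axis. The steel crank arm (14 mm wide) lies below it, its top 30 mm below this point.
- crank_axis (a point): Point on the crank's upright axis, at the height of the middle of the knob (213 mm above the table), fixed to the stand. Its y axis points along the stand from the jack to the wheel and cup, 195 mm away.
- jack_foot: Round black rubber foot under the jack leg, 52 mm in diameter; origin at the centre of its sole, on the crank's axis. At the start its sole hangs 18 to 58 mm above the pad, so 0.45 to 1.45 turns are needed.
- pad: Loose square green-painted steel pad 100 x 100 x 12 mm lying on the table beneath the foot; origin at the centre of its underside, so its top is 12 mm above the origin.
- cup_center (a point): Half-way up the pale ash-coloured cup (70 mm in diameter, 61 mm tall) that stands loose on the stand's aluminium wheel; its rim is 210 mm above the table. To be left alone.
- jack_crank (a joint): Crank angle in rad, growing clockwise seen from above; lowers the foot 40 mm a turn. Friction about 3 N at the knob; it stays where left. Once the foot touches the pad (near 9.1) the sprung foot gives 10 N per mm, so the force at the knob rises by about 2 N per 0.25 rad. Stop 0.15 to 1.4 rad past first touch; on release it may run back a little, keeping about 20 N on the foot.
Not all that is in view belongs to the job. Of the things that look like the pad, take the one that is nearest to the robot's base at the start.

How it is judged (in metres and radians):
At the end, for the whole second after the job is handed in: The rubber foot presses on the pad with more than 5 N by itself, the pad still under it (centres within 30 mm) (contact force between jack_foot and pad above 5 N and horizontal distance between jack_foot and pad below 0.03 m); the robot touches nothing.
It fails at once if the jack is forced: the foot presses on the pad with more than 110 N (about 100 degrees past first touch) (contact force between jack_foot and pad above 110 N).
It fails at once if the cup on the wheel is shifted by more than 20 mm (distance of cup_center from where it was at the start of the episode above 0.02 m).
It also fails if it takes over 38 s, if anything falls off the work surface, if the arm or the gripper's body presses on something with over 40 N, if the wrist force passes 120 N, or if a joint passes its speed limit or range.

ROBOT

A 6-joint arm with a two-finger parallel gripper is mounted at the origin on the work surface; the furniture and walls round the work are solid. World frame = base frame: x ahead of the robot, y to its left, z up, the work surface at z = 0. Lengths are in m, angles in degrees, forces in N, time in s.
With the tool pointing down it reaches from about 0.25 to 0.725 m from the base axis. Payload 9.7 kg.
Tool frame: the origin (TCP) lies midway between the tips of the shut fingers; the grasp point (between the pads) lies 19 mm behind it (grip_point_offset is the distance from the TCP to the grasp point, in m); y points along the fingers, z is the direction in which the jaws open and shut, and the axes are right-handed (so a half turn about y gives the same grasp; the last joint's range is limited). The gripper opens to 85 mm and grips with 20 to 120 N. Pads are 22 mm wide; open, the fingers measure 114 mm over their backs; the gripper's body (76 mm by 85 mm) begins 54 mm behind the grasp point. The pads swing forward as they close: fully open they stand 13 mm farther back than shut.
Start: joints at [-66.75, 4.979, 10.078, 95.1, 0, 90], TCP at [0.217, -0.505, 0.231] pointing down, gripper open.
Joint ranges: [-179.16, 179.16], [-48.56, 103.87], [-65.8, 70.77], [-126.05, 130.52], [-82.76, 87.17], [-180, 180]. Speed limits (degrees/s): [127.2, 127.2, 147.25, 180, 180, 180].

INTERFACE

Orientations are given as [roll, pitch, yaw] about the fixed x, y, z axes, in that order (R = Rz(yaw) Ry(pitch) Rx(roll)).
In Python, from workcell import get_obs, camera, job_done, grip_point_offset gives the robot as it stands.
- The arm moves only by the tool move_arm, never from a script. Its argument "deltas" is a list that holds one entry, the list of rows, each a list of 4 numbers: the shift along the tool's x, y, z in m, then the turn about the tool's y in degrees. A call has 1 to 5 rows; each row is the pose to reach, as a shift and turn from the pose commanded when the call began, along the tool's axes at that moment; what a row does not reach only later rows make up. A row lasts 1/10 s, in which the tool goes at most 50 mm and 8.59 degrees, less where a joint would pass 70% of its speed; a pose out of reach is approached as far as the arm can. A call with a gripper value outside its range is refused whole. "claw" is the finger opening in m, from 0 to 0.0854, set as the call begins (left out, the last holds). The fingers move at their own pace and stop on an object; "newtons" is the grip in N (left out, the last holds). Time passes only in rows, so rows that repeat a pose let the fingers close. It gives the time, the measured TCP pose, the force and the opening at its end, in the units of the state.
- get_obs(): the state, without advancing time (a new reading comes with each control period).
- camera(name): name is "scene" or "top"; returns a dict with "color" (400x640x3 uint8, blue, green, red), "range_z" (400x640 float32, m along the optical axis (not along the pixel's ray), 0 where there is no reading), "fx", "fy", "cx", "cy" (pixels), "k1" (the pictures are not rectified: a ray, as slopes to the right and down, at radius r is drawn at 1 + k1 r^2 times it, then the intrinsics apply), "T" (4x4, takes a point from camera to world coordinates). Camera axes: x right, y down, z forward; pixel columns grow to the right and rows downward; lengths in m; the calibration is good to about 2 mm. A picture is of the moment at which its call begins.
- job_done(): hands the job in, once; it reports no verdict.
The state is a dict: "time": time; "q": joint angles; "qd": joint speeds; "joint_efforts": joint torques, N m; "ee_pos": TCP position; "tcp_rot": TCP orientation; "wrist_force": force on the tool from outside, world axes, zero at the start; "torque": the same for the moment, N m; "opening": finger opening in m.
Only numpy, scipy, OpenCV 4.12 (cv2) and the standard library are available. Lean on these libraries where they do the work, as an engineer would, in place of code of your own. Each camera call takes 0.05 s, during which the arm holds its last target. There are 200 camera calls.

## Working session

There is one attempt and no reset: what is moved stays moved. The work goes in short steps, Python scripts to look and compute and a tool call to move; the robot and the scene stay as the last step left them, time stands still between calls to the robot, and variables do not carry over. Pictures are saved under pics/ and viewed, about 8 in all and at most 12, crops included, and the job is handed in when it is done.

Besides the shell and the picture viewer there is one more tool, called after "Emit:" as name(argument=value, ...), one argument or row to a line, values as JSON. move_arm: Moves the arm, as the interface text tells. Its arguments: {"type":"object","properties":{"deltas":{"type":"array"},"claw":{"type":"number"},"newtons":{"type":"number"}},"required":["deltas"]}

```bash
mkdir -p pics
cat > h.py <<'E'
import numpy as np, cv2
from workcell import *
def snap(n,f):
    c=camera(n); cv2.imwrite(f'pics/{f}.png',c['color']); np.savez(f'pics/{f}.npz',**c); return c
def P(c,u,v,w=2):
    K=np.array([[c['fx'],0,c['cx']],[0,c['fy'],c['cy']],[0,0,1]],float)
    p=cv2.undistortPoints(np.array([[[u,v]]],float),K,np.array([float(c['k1']),0,0,0]))[0,0]
    z=c['range_z'][v-w:v+w+1,u-w:u+w+1]; z=np.median(z[z>0])
    return (c['T']@np.r_[p*z,z,1])[:3]
E
python3 - <<'E'
from h import *
a=snap('scene','s0'); b=snap('top','t0')
print(get_obs(), grip_point_offset, a['k1'],b['k1'],a['T'][:3,3],b['T'][:3,3])
E
```

```text
{'time': 0.1, 'q': array([-6.67487819e+01,  5.00871579e+00,  1.00389754e+01,  9.51003352e+01,
        2.07547261e-03,  9.00014518e+01]), 'qd': array([ 0.11121897,  0.09843273,  0.04651238, -0.02787764, -0.03181863,
        0.00351329]), 'joint_efforts': array([ 1.28033429e-03, -5.21561444e+01,  4.65654230e+01,  1.60429819e-02,
        7.76960201e-05,  4.44161145e-06]), 'ee_pos': array([ 0.21704616, -0.50513287,  0.23064645]), 'tcp_rot': array([-9.00700756e+01,  2.07369542e-03, -1.56750236e+02]), 'wrist_force': array([0.55000657, 0.75934389, 0.38825792]), 'torque': array([-0.02085962, -0.03224484,  0.02204021]), 'opening': 0.08522282658511905} 0.0187 -0.022473643524762315 -0.06672382132216476 [0.03670502 0.43863077 0.95571696] [ 0.39295104 -0.0971826   1.02473121]
```

View pics/s0.png

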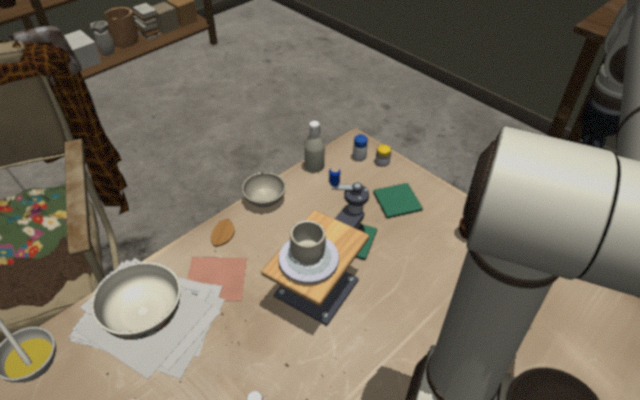

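View pics/t0.png

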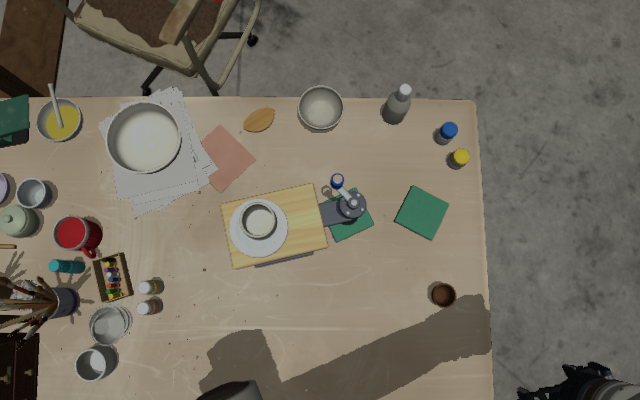

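Scene: jack head and crank at top-view (350,205), with the blue knob at (337,181). There are two green squares, at (350,222) under the jack and at (421,212). There is also a blue-lidded jar at (448,130). I'll measure these and enlarge the view.

Run:
```python
from h import *
a=dict(np.load('pics/s0.npz')); b=dict(np.load('pics/t0.npz'))
for n,c,u,v in [('knob',b,337,181),('hub',b,352,202),('pad',b,352,234),('pad2',b,421,212),('padcornerR',b,372,216),('cup rim',b,244,222),('table',b,300,300),('knob s',a,335,174),('hub s',a,357,187),('bottle',b,404,92),('bowl',b,306,108),('bluelid',b,449,129)]:
    print(n,P(c,u,v,1).round(3))
print(b['T'].round(3))
c1=cv2.resize(b['color'][150:270,290:450],None,fx=5,fy=5,interpolation=cv2.INTER_CUBIC)
cv2.imwrite('pics/t0c.png',c1)
```

```text
knob [ 0.63  -0.161  0.002]
hub [ 0.545 -0.179  0.187]
pad [ 0.501 -0.195  0.01 ]
pad2 [ 0.554 -0.359  0.012]
padcornerR [ 0.546 -0.244 -0.001]
cup rim [0.508 0.034 0.165]
table [ 0.35  -0.075 -0.001]
knob s [ 0.571 -0.141  0.227]
hub s [ 0.539 -0.178  0.187]
bottle [ 0.794 -0.298  0.149]
bowl [ 0.811 -0.085  0.013]
bluelid [ 0.74  -0.418  0.069]
[[ 0.003 -0.982  0.186  0.393]
 [-1.    -0.006 -0.017 -0.097]
 [ 0.018 -0.186 -0.982  1.025]
 [ 0.     0.     0.     1.   ]]
```

View pics/t0c.png

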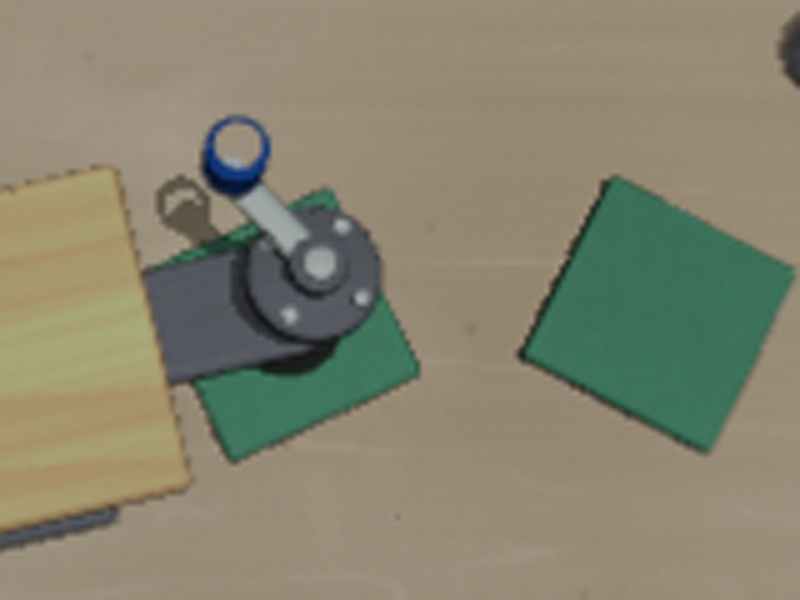

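```bash
cat >> h.py <<'E'
def ray(c,u,v,h):
    K=np.array([[c['fx'],0,c['cx']],[0,c['fy'],c['cy']],[0,0,1]],float)
    p=cv2.undistortPoints(np.array([[[u,v]]],float),K,np.array([float(c['k1']),0,0,0]))[0,0]
    d=c['T'][:3,:3]@np.r_[p,1]; o=c['T'][:3,3]; return o+d*(h-o[2])/d[2]
E
python3 - <<'E'
from h import *
a=dict(np.load('pics/s0.npz')); b=dict(np.load('pics/t0.npz'))
pc=lambda x,y:(290+x/5,150+y/5)
print('knob top',ray(b,*pc(240,141),.234)); 
print('boss px depth',P(b,354,202,0),P(b,353,203,0), P(b,338,179,0),P(b,338,178,0)); print('axis',ray(b,*pc(320,263),.205),ray(b,*pc(320,263),.19))
print('disc centre',ray(b,*pc(315,275),.185))
print('pad c',ray(b,*pc(282,326),.012))
print('cup',ray(b,260,220,.21))
print('pad2',ray(b,421,212,.012))
# blue knob mask in scene
for c,n in((a,'s'),(b,'t')):
    h=cv2.cvtColor(c['color'],cv2.COLOR_BGR2HSV); m=(cv2.inRange(h,(105,120,50),(130,255,255))>0)
    pts=np.array([P(c,u,v,0) for v,u in np.argwhere(m&(c['range_z']>0))])
    pts=pts[(np.hypot(pts[:,0]-.57,pts[:,1]+.15)<.06)&(pts[:,2]>.17)]
    print(n,len(pts),pts.mean(0),pts.min(0),pts.max(0))
z=a['color'][150:270,270:440]; cv2.imwrite('pics/s0c.png',cv2.resize(z,None,fx=4.5,fy=4.5,interpolation=cv2.INTER_CUBIC))
E
```

```text
knob top [ 0.58136535 -0.14844627  0.234     ]
boss px depth [ 0.54517418 -0.18247791  0.18688355] [ 0.54299298 -0.18039541  0.18793195] [nan nan nan] [ 0.63832682 -0.16381219 -0.00297199]
axis [ 0.54071961 -0.18061939  0.205     ] [ 0.54342358 -0.18214617  0.19      ]
disc centre [ 0.53955315 -0.18064036  0.185     ]
pad c [ 0.54540557 -0.18205367  0.012     ]
cup [ 0.50552075 -0.00313842  0.21      ]
pad2 [ 0.55393722 -0.35874236  0.012     ]
s 106 [ 0.5716825  -0.13991052  0.21594711] [ 0.5658235  -0.15102615  0.19566337] [ 0.58140077 -0.13368416  0.23207208]
t 64 [ 0.57413353 -0.14565265  0.22373213] [ 0.56841666 -0.1584278   0.20149038] [ 0.59131927 -0.13569369  0.23217368]
  return _methods._mean(a, axis=axis, dtype=dtype,
  ret = ret.dtype.type(ret / rcount)
```

View pics/s0c.png

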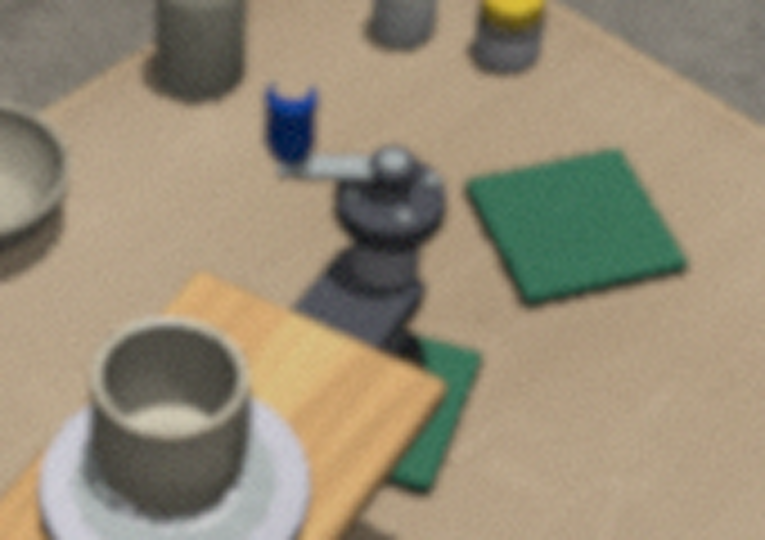

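The pad under the jack, at (346,215), is about 0.575 m from the base. The other green square, at (421,212), is about 0.66 m away, so the one under the foot is the right pad, and it already sits centred on the axis. The knob is at about (0.578,-0.147) and the axis at about (0.541,-0.181). I'll approach above the knob, keeping the yaw.

Emit:
move_arm(
  deltas=[
    [[-0.01,-0.025,-0.004,0],[-0.04,-0.05,-0.016,0],[-0.08,-0.07,-0.031,0],[-0.12,-0.07,-0.047,0],[-0.16,-0.07,-0.063,0]],
  ],
  claw=0.0854,
)

```text
time: 0.6
ee_pos: [0.3402, -0.3833, 0.3017]
tcp_rot: [-90.0, 0.0, -156.8]
wrist_force: [0.5, -0.4, 0.6]
opening: 0.0858
```

Emit:
move_arm(
  deltas=[
    [[-0.04,0,-0.016,0],[-0.08,0,-0.031,0],[-0.12,0,-0.047,0],[-0.16,0,-0.063,0],[-0.2,0,-0.079,0]],
  ],
)

```text
time: 1.1
ee_pos: [0.4928, -0.2312, 0.301]
tcp_rot: [-90.0, -0.0, -156.7]
wrist_force: [-0.2, -1.4, 0.9]
opening: 0.0857
```

Emit:
move_arm(
  deltas=[
    [[-0.035,0,-0.013,0],[-0.07,0,-0.027,0],[-0.1,0,-0.039,0],[-0.113,0,-0.044,0],[-0.113,0,-0.044,0]],
  ],
)

```text
time: 1.6
ee_pos: [0.5791, -0.1466, 0.3002]
tcp_rot: [-90.1, -0.1, -156.6]
wrist_force: [0.2, -0.4, -0.5]
opening: 0.0854
```

Run:
```python
from h import *
c=snap('scene','s1'); t=snap('top','t1')
o=get_obs(); print(o['ee_pos'],o['tcp_rot'],o['q'],o['wrist_force'],o['time'])
z=np.hstack([cv2.resize(c['color'][120:250,280:410],(400,400)),cv2.resize(t['color'][140:270,280:410],(400,400))]); cv2.imwrite('pics/v1.png',z)
```

```text
[ 0.57784787 -0.14819129  0.30109581] [-9.00101489e+01 -4.10868884e-02 -1.56748262e+02] [-1.43755927e+01  1.41965749e+01  2.84966901e+01  1.04338852e+02
 -1.70465654e-02  1.42372679e+02] [-0.28735257 -0.38084836 -0.34497944] 1.7
```

View pics/v1.png

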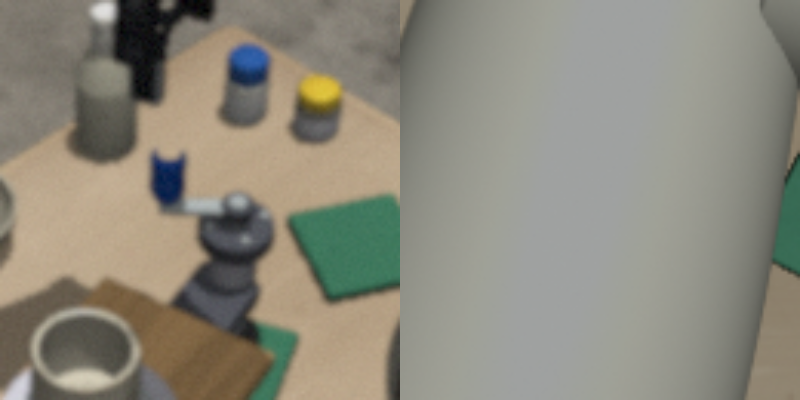

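Run:
```python
from h import *
c=dict(np.load('pics/s1.npz')); Ti=np.linalg.inv(c['T'])
K=np.array([[c['fx'],0,c['cx']],[0,c['fy'],c['cy']],[0,0,1]],float)
for n,p in [('knob',[.578,-.147,.213]),('knobtop',[.578,-.147,.234]),('axis',[.541,-.181,.195]),('finger near',[.578-.017-.003,-.148+.039+.007,.314]),('finger far',[.595+.003,-.187-.007,.314]),('axis table',[.541,-.181,.012])]:
    u=cv2.projectPoints(np.array([p]),cv2.Rodrigues(Ti[:3,:3])[0],Ti[:3,3],K,np.array([float(c['k1']),0,0,0]))[0].ravel()
    print(n,u.round(1),'crop',((u-[280,120])*400/130).round())
for q in [(130,50),(140,80),(155,90)]:
    u,v=int(280+q[0]*.325),int(120+q[1]*.325); print(q,P(c,u,v,0))
```

```text
knob [334.3 176. ] crop [167. 172.]
knobtop [334.6 168.6] crop [168. 150.]
axis [357.5 183. ] crop [238. 194.]
finger near [326.9 153.7] crop [144. 104.]
finger far [344.7 124.3] crop [199.  13.]
axis table [352.9 238. ] crop [224. 363.]
(130, 50) [ 0.5517904  -0.0816757   0.37214487]
(140, 80) [ 0.5583886  -0.09675328  0.33602732]
(155, 90) [ 0.5548619  -0.10696832  0.32482877]
```

Knob, axis and finger projections all match the picture, with the near finger at (144,104) in the crop. I'll descend and close.

Emit:
move_arm(
  deltas=[
    [[0,0.03,0,0],[0,0.06,0,0],[0,0.09,0,0],[0,0.104,0,0],[0,0.104,0,0]],
  ],
)

```text
time: 2.2
ee_pos: [0.5764, -0.1488, 0.1954]
tcp_rot: [-90.1, -0.2, -156.9]
wrist_force: [-0.6, -0.1, 0.2]
opening: 0.0851
```

Emit:
move_arm(
  deltas=[
    [[0,0,0,0],[0,0,0,0],[0,0,0,0],[0,0,0,0],[0,0,0,0]],
  ],
  claw=0.01,
  newtons=40,
)

```text
time: 2.7
ee_pos: [0.5786, -0.1477, 0.1982]
tcp_rot: [-90.0, 0.1, -156.7]
wrist_force: [0.2, 0.3, 4.0]
opening: 0.0236
```

Emit:
move_arm(
  deltas=[
    [[0,0,0,0],[0,0,0,0],[0,0,0,0],[0,0,0,0],[0,0,0,0]],
  ],
)

```text
time: 3.2
ee_pos: [0.5786, -0.1477, 0.1981]
tcp_rot: [-90.0, 0.1, -156.7]
wrist_force: [-0.7, 1.4, 5.2]
opening: 0.0239
```

```bash
cat > rows.py <<'E'
import sys,json,numpy as np
# rows for calls: start angle (knob world deg), step deg, number of calls, 
t,s,n=map(float,sys.argv[1:4]); R=50
f=lambda a:R*np.array([np.cos(np.radians(a+156.75)),np.sin(np.radians(a+156.75))])
for k in range(int(n)):
    print(round(t,1),json.dumps([[ [round(float(d[0])/1000,4),0,round(float(d[1])/1000,4),0] for d in (f(t-s*i)-f(t) for i in range(1,6))]])); t-=5*s
E
python3 rows.py 42.6 12 6
```

```text
42.6 [[[-0.0024, 0, 0.0102, 0], [-0.0027, 0, 0.0206, 0], [-0.0007, 0, 0.0309, 0], [0.0033, 0, 0.0405, 0], [0.0092, 0, 0.0491, 0]]]
-17.4 [[[0.0076, 0, 0.0072, 0], [0.0165, 0, 0.0126, 0], [0.0264, 0, 0.0161, 0], [0.0368, 0, 0.0174, 0], [0.0472, 0, 0.0166, 0]]]
-77.4 [[[0.01, 0, -0.003, 0], [0.0192, 0, -0.008, 0], [0.0271, 0, -0.0148, 0], [0.0335, 0, -0.0231, 0], [0.0379, 0, -0.0326, 0]]]
-137.4 [[[0.0024, 0, -0.0102, 0], [0.0027, 0, -0.0206, 0], [0.0007, 0, -0.0309, 0], [-0.0033, 0, -0.0405, 0], [-0.0092, 0, -0.0491, 0]]]
-197.4 [[[-0.0076, 0, -0.0072, 0], [-0.0165, 0, -0.0126, 0], [-0.0264, 0, -0.0161, 0], [-0.0368, 0, -0.0174, 0], [-0.0472, 0, -0.0166, 0]]]
-257.4 [[[-0.01, 0, 0.003, 0], [-0.0192, 0, 0.008, 0], [-0.0271, 0, 0.0148, 0], [-0.0335, 0, 0.0231, 0], [-0.0379, 0, 0.0326, 0]]]
```

Emit:
move_arm(
  deltas=[
    [[-0.0024,0,0.0102,0],[-0.0027,0,0.0206,0],[-0.0007,0,0.0309,0],[0.0033,0,0.0405,0],[0.0092,0,0.0491,0]],
  ],
)

```text
time: 3.7
ee_pos: [0.5899, -0.197, 0.1981]
tcp_rot: [-90.0, 0.1, -156.7]
wrist_force: [-2.8, 3.9, 8.0]
opening: 0.0239
```

Emit:
move_arm(
  deltas=[
    [[0.0076,0,0.0072,0],[0.0165,0,0.0126,0],[0.0264,0,0.0161,0],[0.0368,0,0.0174,0],[0.0472,0,0.0166,0]],
  ],
)

```text
time: 4.2
ee_pos: [0.5532, -0.2309, 0.1981]
tcp_rot: [-90.0, 0.1, -156.7]
wrist_force: [2.2, 6.0, 6.7]
opening: 0.0239
```

Emit:
move_arm(
  deltas=[
    [[0.01,0,-0.003,0],[0.0192,0,-0.008,0],[0.0271,0,-0.0148,0],[0.0335,0,-0.0231,0],[0.0379,0,-0.0326,0]],
  ],
)

```text
time: 4.7
ee_pos: [0.5055, -0.2163, 0.1981]
tcp_rot: [-89.9, 0.1, -156.8]
wrist_force: [5.1, 0.1, 5.5]
opening: 0.0239
```

Emit:
move_arm(
  deltas=[
    [[0.0024,0,-0.0102,0],[0.0027,0,-0.0206,0],[0.0007,0,-0.0309,0]],
  ],
)

```text
time: 5.0
ee_pos: [0.4924, -0.1886, 0.1981]
tcp_rot: [-89.8, 0.0, -156.8]
wrist_force: [2.7, -6.0, 5.5]
opening: 0.0239
```

```bash
python3 rows.py -173.4 8 12
```

```text
-173.4 [[[-0.0025, 0, -0.0065, 0], [-0.0058, 0, -0.0126, 0], [-0.01, 0, -0.0182, 0], [-0.0149, 0, -0.0232, 0], [-0.0204, 0, -0.0274, 0]]]
-213.4 [[[-0.0061, 0, -0.0034, 0], [-0.0126, 0, -0.006, 0], [-0.0194, 0, -0.0076, 0], [-0.0263, 0, -0.0082, 0], [-0.0333, 0, -0.0079, 0]]]
-253.4 [[[-0.0069, 0, 0.0013, 0], [-0.0135, 0, 0.0035, 0], [-0.0197, 0, 0.0066, 0], [-0.0254, 0, 0.0106, 0], [-0.0306, 0, 0.0153, 0]]]
-293.4 [[[-0.0044, 0, 0.0054, 0], [-0.0081, 0, 0.0114, 0], [-0.0108, 0, 0.0178, 0], [-0.0127, 0, 0.0245, 0], [-0.0136, 0, 0.0314, 0]]]
-333.4 [[[0.0001, 0, 0.007, 0], [0.0011, 0, 0.0139, 0], [0.0031, 0, 0.0206, 0], [0.006, 0, 0.0269, 0], [0.0098, 0, 0.0328, 0]]]
-373.4 [[[0.0045, 0, 0.0053, 0], [0.0098, 0, 0.0099, 0], [0.0156, 0, 0.0137, 0], [0.0219, 0, 0.0167, 0], [0.0286, 0, 0.0188, 0]]]
-413.4 [[[0.0069, 0, 0.0011, 0], [0.0139, 0, 0.0013, 0], [0.0208, 0, 0.0005, 0], [0.0275, 0, -0.0013, 0], [0.034, 0, -0.004, 0]]]
-453.4 [[[0.006, 0, -0.0036, 0], [0.0114, 0, -0.0079, 0], [0.0162, 0, -0.013, 0], [0.0203, 0, -0.0187, 0], [0.0235, 0, -0.0249, 0]]]
-493.4 [[[0.0023, 0, -0.0066, 0], [0.0037, 0, -0.0134, 0], [0.0041, 0, -0.0204, 0], [0.0035, 0, -0.0273, 0], [0.002, 0, -0.0341, 0]]]
-533.4 [[[-0.0025, 0, -0.0065, 0], [-0.0058, 0, -0.0126, 0], [-0.01, 0, -0.0182, 0], [-0.0149, 0, -0.0232, 0], [-0.0204, 0, -0.0274, 0]]]
-573.4 [[[-0.0061, 0, -0.0034, 0], [-0.0126, 0, -0.006, 0], [-0.0194, 0, -0.0076, 0], [-0.0263, 0, -0.0082, 0], [-0.0333, 0, -0.0079, 0]]]
-613.4 [[[-0.0069, 0, 0.0013, 0], [-0.0135, 0, 0.0035, 0], [-0.0197, 0, 0.0066, 0], [-0.0254, 0, 0.0106, 0], [-0.0306, 0, 0.0153, 0]]]
```

Tangential force is now 6.3 N, up from about 3.4 N, so this may be contact. I'll go on in small steps.

Emit:
move_arm(
  deltas=[
    [[-0.0025,0,-0.0065,0]],
  ],
)

```text
time: 5.1
ee_pos: [0.492, -0.1816, 0.1981]
tcp_rot: [-89.8, -0.0, -156.8]
wrist_force: [-0.2, -7.9, 6.5]
opening: 0.0237
```

Emit:
move_arm(
  deltas=[
    [[-0.0033,0,-0.0061,0]],
  ],
)

```text
time: 5.2
ee_pos: [0.4925, -0.175, 0.1981]
tcp_rot: [-89.8, -0.0, -156.8]
wrist_force: [-1.6, -8.5, 6.6]
opening: 0.0241
```

Run:
```python
from h import *
c=snap('scene','s2'); o=get_obs(); print(o['ee_pos'],o['wrist_force'],o['time'])
cv2.imwrite('pics/v2.png',cv2.resize(c['color'][150:260,290:420],None,fx=5,fy=5,interpolation=cv2.INTER_CUBIC))
```

```text
[ 0.49258205 -0.17425111  0.19813565] [-2.19635402 -4.98241776  6.51459534] 5.25
```

View pics/v2.png

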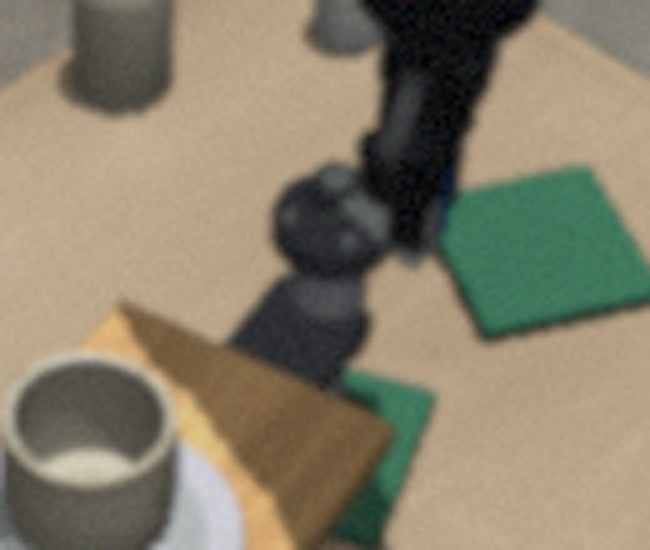

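Emit:
move_arm(
  deltas=[
    [[-0.002,0,-0.0028,0],[-0.0041,0,-0.0056,0]],
  ],
)

```text
time: 5.45
ee_pos: [0.4939, -0.1685, 0.1981]
tcp_rot: [-89.8, -0.1, -156.8]
wrist_force: [-3.7, -9.1, 8.0]
opening: 0.0238
```

Emit:
move_arm(
  deltas=[
    [[0,0,0,0],[0,0,0,0]],
  ],
)

```text
time: 5.65
ee_pos: [0.4939, -0.1682, 0.1981]
tcp_rot: [-89.8, -0.0, -156.8]
wrist_force: [-3.3, -5.6, 8.0]
opening: 0.024
```

Moving force is 9.8 N against 3.4 N free, and it rises steadily. That puts the crank about 0.8 rad past touch, with about 50 N on the foot. I'll release here.

Emit:
move_arm(
  deltas=[
    [[0,0,0,0],[0,0,0,0],[0,0,0,0],[0,0,0,0],[0,0,0,0]],
  ],
  claw=0.0854,
)

```text
time: 6.15
ee_pos: [0.4938, -0.1665, 0.1971]
tcp_rot: [-90.0, -0.0, -156.7]
wrist_force: [0.9, -0.1, -0.0]
opening: 0.0854
```

Emit:
move_arm(
  deltas=[
    [[0,-0.01,0,0],[0,-0.03,0,0],[0,-0.06,0,0],[0,-0.09,0,0],[0,-0.12,0,0]],
  ],
)

```text
time: 6.65
ee_pos: [0.4935, -0.1664, 0.3193]
tcp_rot: [-90.0, 0.0, -156.7]
wrist_force: [0.3, -0.9, 0.5]
opening: 0.0854
```

Emit:
move_arm(
  deltas=[
    [[0.03,0,0.013,0],[0.07,0,0.028,0],[0.11,0,0.043,0],[0.15,0,0.06,0],[0.19,0,0.076,0]],
  ],
)

```text
time: 7.15
ee_pos: [0.3479, -0.3122, 0.3183]
tcp_rot: [-89.9, 0.0, -156.7]
wrist_force: [1.2, -0.6, 0.6]
opening: 0.0853
```

Emit:
move_arm(
  deltas=[
    [[0.02,0,0.02,0],[0.03,0,0.04,0],[0.03,0,0.06,0],[0.03,0,0.07,0],[0.03,0,0.07,0]],
  ],
)

```text
time: 7.65
ee_pos: [0.3496, -0.3882, 0.317]
tcp_rot: [-90.0, -0.0, -156.8]
wrist_force: [0.5, -1.2, 0.8]
opening: 0.0854
```

Run:
```python
from h import *
c=snap('scene','s3'); t=snap('top','t3'); o=get_obs(); print(o['ee_pos'],o['wrist_force'],o['time'])
z=np.hstack([cv2.resize(c['color'][130:260,280:410],(400,400),interpolation=cv2.INTER_CUBIC),cv2.resize(t['color'][150:270,270:390],(400,400),interpolation=cv2.INTER_CUBIC)]); cv2.imwrite('pics/v3.png',z)
```

```text
[ 0.34935879 -0.38701937  0.31748325] [-0.67338274  0.0631446   0.3526387 ] 7.75
```

View pics/v3.png

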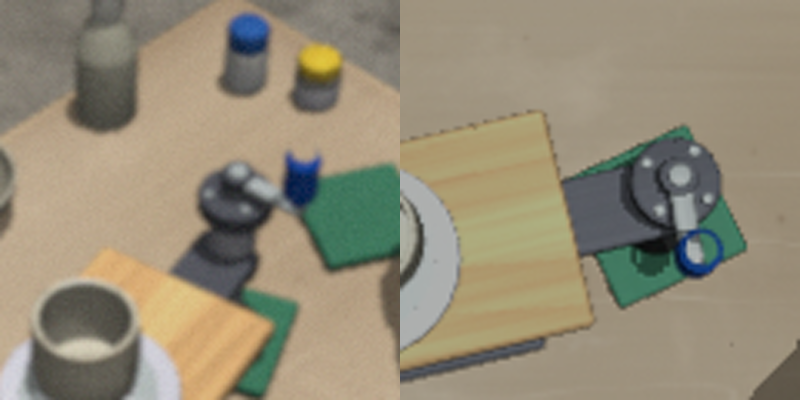

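Run:
```python
from h import *
b=dict(np.load('pics/t3.npz')); t0=dict(np.load('pics/t0.npz'))
k=ray(b,270+300*.3,150+250*.3,.234); d=k-[.541,-.181,0]; print(k,np.hypot(*d[:2]),np.degrees(np.arctan2(d[1],d[0])))
d=cv2.absdiff(b['color'],t0['color']).max(2); print('cup region diff',d[200:240,235:282].mean(), (d[200:240,235:282]>40).sum())
```

```text
[ 0.49405951 -0.18814168  0.234     ] 0.04748065974115441 -171.34917164638887
cup region diff 5.372872340425532 0
```

```bash
python3 -c "
from workcell import *
print(job_done())"
```

```text
the job is handed in; nothing more can be done
None
```

I turned the crank about 240° clockwise until the foot was pressing on the pad, let go, backed the arm clear and handed the job in at about 7.8 s. `job_done` gives no verdict, so I judged the result from forces and pictures.

- **Contact:** The force at the knob rose from about 3.4 N turning freely to about 9.8 N, which I read as about 0.8 rad past first touch and roughly 50 N on the foot. I could not see the foot itself in the pictures.
- **After release:** The knob ran back about 24°. That fits the foot still being loaded, and I estimate it keeps about 25 N.
- **Pad:** It still lies under the jack in the last pictures. At the start its centre was within about 5 mm of the crank's axis.
- **Cup:** The area around it looks the same in the top picture before and after.
- **Robot:** The arm stands clear with the wrist force near zero.

One reading was off. While I held the knob, the wrist showed an unexplained 4 to 8 N upward, probably the fingers wedging on the knob's waist. It disappeared on release.

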